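Park the polished roller in its tray nest

TASK

Pick up the wooden pusher with the broad rectangular foot by its handle and, with its foot, gently roll the polished steel roller along the lane of the wooden tray until it drops into the nest at the end stop; the roller is polished, so never touch it with the fingers, lift it or send it flying. Then stand the pusher upright on the bench again, clear of the tray.

Things in the scene. Friction and masses are not known exactly. Their poses are not given: they have to be found in the camera images.
- pusher_center (a point): Wooden pusher, loose, upright on the bench, 100 mm tall, 0.12 kg: a block foot 56 mm wide (own x), 24 mm thick (own y), 34 mm tall, and a square handle 20 x 20 mm (sides along own x, y) from there to the top. Point: on its axis, 50 mm above the underside; z up. Two upright tools with round feet (wooden presser, steel mandrel), up to 96 mm tall, stand near it and may be in any order.
- roller_center (a point): Polished steel roller, a plain cylinder 30 mm in diameter and 80 mm long, about 0.44 kg, loose, lying at rest across the lane of the tray, nearer its start. This point is its centre; its own x is the roller's axis. It rolls freely.
- tray: Wooden tray, fixed, 150 mm wide (own x), 310 mm long (own y). Origin: centre of its underside, on the bench; z up. A level lane runs along y between rails 84 mm apart, 24 mm high over the bench. Its metal floor is 12 mm above the bench, from y = -150 to +100 mm, with a lip 4 mm high across the first 4 mm. Beyond y = +100 mm lies the nest; the roller goes to +y.
- nest (a point): Centre of the nest's floor, at x = 0, y = +118 mm of the tray, 7 mm above the bench (5 mm below the lane floor); axes as the tray's. The nest is 36 mm long in y, from the step at the lane's end to the end stop (top 30 mm above the bench). Once the roller's centre passes the step it drops in by itself and lies with its centre 22 mm above the bench.
Not all that is in view belongs to the job. Leave any orange look-alike of the part that bears pusher_center alone.

How it is judged (in metres and radians):
On the way, in this order (a step that is already met when the one before it is completed fails the run):
1. the pusher's foot is brought up to the roller in the lane (horizontal distance between pusher_center and roller_center below 0.05 m and y of roller_center in the frame of tray below 0.09 m), for 0.1 s.
2. the roller has dropped into the nest (y of roller_center in the frame of tray between 0.108 and 0.128 m and z of roller_center in the frame of tray between 0.015 and 0.0252 m and x of roller_center in the frame of tray between -0.015 and 0.015 m), for 0.2 s.
At the end, for the whole second after the job is handed in: The roller lies in the nest (its centre 108 to 128 mm along the tray's y, less than 25.2 mm above its underside, within 15 mm of its middle line), and the pusher stands upright (within 0.15 rad) on the bench itself, not on the tray (its centre 45 to 55 mm up) (all of step 2 and angle between pusher_center's own z axis and vertical below 0.15 rad and height (world z) of pusher_center between 0.045 and 0.055 m); the robot touches nothing.
It fails at once if the fingers touch the polished roller (contact force between the fingers and roller above 0.3 N).
It fails at once if the roller is lifted or tipped out of the lane (z of roller_center in the frame of tray above 0.04 m or angle between roller_center's own x axis and vertical below 1.2 rad or angle between roller_center's own x axis and vertical above 1.94 rad).
It fails at once if the roller is sent flying (faster than 0.5 m/s) (linear speed of roller above 0.5 m/s).
It also fails if it takes over 53 s, if anything falls off the work surface, if the arm or the gripper's body presses on something with over 40 N, if the wrist force passes 120 N, or if a joint passes its speed limit or range.

ROBOT

A 7-joint arm with a two-finger parallel gripper is mounted at the origin on the work surface. World frame = base frame: x ahead of the robot, y to its left, z up, the work surface at z = 0. Lengths are in mm, angles in rad, forces in N, time in s.
With the tool pointing down it reaches from about 425 to 950 mm from the base axis. Payload 4.7 kg.
Tool frame: the origin (TCP) lies at the very end of the fingers, on their centre line; the grasp point (between the pads) lies 19 mm behind it (env.grip_point_offset is the distance from the TCP to the grasp point, in mm); y points along the fingers, x is the direction in which the jaws open and shut, and the axes are right-handed (so a half turn about y gives the same grasp; the last joint's range is limited). The gripper opens to 87 mm and grips with 3 to 60 N. Pads are 19 mm wide; open, the fingers measure 117 mm over their backs; the gripper's body (75 mm by 190 mm) begins 51 mm behind the grasp point.
Start: joints at [1.291, 0.469, -0.049, 1.532, 0.024, 1.141, -0.082], TCP at [167.568, -653.889, 222.573] pointing down, gripper open.
Joint ranges: [-2.59, 2.59], [-0.33, 1.99], [-1.39, 1.29], [0.1, 2.45], [-1.04, 4.18], [0.21, 1.99], [-2.66, 2.66]. Speed limits (rad/s): [2.57, 2.57, 3.14, 3.14, 3.14, 3.14, 3.14].

INTERFACE

Orientations are given as a rotation vector (axis times angle).
In Python, from rig import env, imaging, job gives the robot as it stands.
- The arm moves only by the tool apply_moves, never from a script. Its arguments are lists of equal length, an entry for each row: "linear": the shift along the tool's x, y, z in m, a list of three; "yaw": the turn about the tool's y in degrees. In form: {"linear": [[tx, ty, tz], ...], "yaw": [yaw, ...]}. A call has 1 to 8 rows; each row is the pose to reach, as a shift and turn from the pose commanded when the call began, along the tool's axes at that moment; what a row does not reach only later rows make up. A row lasts 1/12 s, in which the tool goes at most 41.7 mm and 7.16 degrees, less where a joint would pass 70% of its speed; a pose out of reach is approached as far as the arm can. A call with a gripper value outside its range is refused whole. "grip" is the opening, from 0 (shut) to 1 (fully open), set as the call begins (left out, the last holds). The fingers move at their own pace and stop on an object; "squeeze" is the grip in N (left out, the last holds). Time passes only in rows, so rows that repeat a pose let the fingers close. It gives the time, the measured TCP pose, the force and the opening at its end, in the units of the state.
- env.sense(): the state, without advancing time (a new reading comes with each control period).
- imaging.snapshot(name): name is "scene" or "top" or "wrist"; returns a dict with "frame" (420x560x3 uint8, red, green, blue), "fovy" (degrees; the focal length in pixels is half the picture's height over the tangent of half this angle, whatever the lens; pixels are square), "cx", "cy" (the principal point, pixels), "pose" (4x4, takes a point from camera to world coordinates); the wrist camera has in their place "mount" (4x4, takes a point from camera to tool coordinates, whose origin is the TCP and whose axes are the tool frame's). Camera axes: x right, y down, z forward; pixel columns grow to the right and rows downward; lengths in mm; the calibration is good to about 2 mm. The wrist camera is an equidistant fisheye: a pixel r from the principal point sees the ray r / f radians off the axis. A picture is of the moment at which its call begins: read the wrist's pose just before it. There is no depth.
- job.finish_job(): hands the job in, once; it reports no verdict.
Trained networks look in the newest picture that a camera, given by its name, has taken for a name from the list of things; names that differ only in an ending like _2 or _b are one class to them, and where a whole thing is asked for, a point or a joint stands for the part that bears it (a point fixed in the world has none). Each returns a list of dicts, best first, with "conf" (0 to 1); they miss things now and then, are a little off and sometimes report something else, mostly with a low value. They report only what shows in the picture. A call takes as long as a camera call. They do not tell look-alikes from the thing itself.
- imaging.look_for(query, camera): "rect" ([left, top, width, height] in pixels, round what is visible of it).
The state is a dict: "clock": time; "joint_pos": joint angles; "qd": joint speeds; "joint_torque": joint torques, N m; "tcp_pos": TCP position; "eef_rot": TCP orientation; "ft_force": force on the tool from outside, world axes, zero at the start; "wrist_torque": the same for the moment, N m; "opening": finger opening in mm.
Only numpy, scipy, OpenCV 4.12 (cv2) and the standard library are available. Lean on these libraries where they do the work, as an engineer would, in place of code of your own. Each camera call takes 0.05 s, during which the arm holds its last target.

## Working session

There is one attempt and no reset: what is moved stays moved. The work goes in short steps, Python scripts to look and compute and a tool call to move; the robot and the scene stay as the last step left them, time stands still between calls to the robot, and variables do not carry over. Pictures are saved under pics/ and viewed, and the job is handed in when it is done.

Besides the shell and the picture viewer there is one more tool, called after "Call:" by a JSON object that holds its "op" and its "data", one argument or row to a line. apply_moves: Moves the arm, as the interface text tells. Its arguments: {"type":"object","properties":{"linear":{"type":"array","items":{"type":"array","items":{"type":"number"}}},"yaw":{"type":"array","items":{"type":"number"}},"grip":{"type":"number"},"squeeze":{"type":"number"}},"required":["linear","yaw"]}

```bash
ls; mkdir -p pics; python3 - <<'E'
from rig import env, imaging, job
import cv2, numpy as np
s=env.sense(); print(s['clock'],s['tcp_pos'],s['eef_rot'],s['opening'])
for n in ("scene","top","wrist"):
    d=imaging.snapshot(n); cv2.imwrite(f'pics/{n}0.png',d['frame'][:,:,::-1])
    print(n,d['fovy'],d['cx'],d['cy'],np.round(d.get('pose',d.get('mount')),3).tolist())
    for q in ("pusher_center","roller_center","tray"):
        print(q,[(np.round(r['rect'],1).tolist(),round(r['conf'],2)) for r in imaging.look_for(q,n)][:5])
E
```

```text
pics
0.0 [ 167.36639693 -653.28689197  221.48693862] [-1.31625312  1.02364314 -1.02094602] 87.01884655883151
scene 52.2786035848394 273.1845392000116 216.97715480619442 [[-0.115, 0.754, -0.647, 1013.624], [0.993, 0.089, -0.074, -1.321], [0.002, -0.651, -0.759, 660.982], [0.0, 0.0, 0.0, 1.0]]
pusher_center [([166.9, 166.4, 27.2, 48.6], 0.79), ([170.6, 133.5, 19.9, 48.0], 0.76), ([126.0, 154.2, 32.5, 44.7], 0.72)]
roller_center [([291.4, 233.9, 16.6, 45.0], 0.9), ([167.0, 170.1, 25.6, 46.1], 0.69)]
tray [([264.6, 224.3, 180.0, 76.4], 0.81)]
top 44.984691668046906 281.38936410507966 213.16486849484852 [[0.011, -0.998, 0.066, 424.365], [-1.0, -0.01, 0.022, -83.973], [-0.021, -0.067, -0.998, 1156.572], [0.0, 0.0, 0.0, 1.0]]
pusher_center [([369.0, 274.8, 23.5, 25.0], 0.84), ([398.2, 247.0, 32.4, 15.6], 0.75), ([360.0, 226.6, 25.9, 29.5], 0.55)]
roller_center [([251.3, 168.7, 17.0, 35.1], 0.79)]
tray [([144.5, 153.7, 146.5, 85.2], 0.98)]
wrist 65.70646984690485 275.6562744154965 209.784602469188 [[1.0, -0.001, 0.0, -0.427], [-0.0, -0.288, 0.958, -161.772], [-0.001, -0.958, -0.288, 79.334], [0.0, 0.0, 0.0, 1.0]]
pusher_center [([1.8, 0.0, 58.3, 23.6], 0.81)]
roller_center []
tray []
```

```bash
python3 - <<'E'
import cv2
a=cv2.imread('pics/top0.png');b=cv2.imread('pics/scene0.png')
cv2.imwrite('pics/topc.png',cv2.resize(a[140:320,130:450],None,fx=2.5,fy=2.5,interpolation=cv2.INTER_CUBIC))
cv2.imwrite('pics/scenec.png',cv2.resize(b[120:320,110:460],None,fx=2.28,fy=2.28,interpolation=cv2.INTER_CUBIC))
E
```

```text
(no output)
```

View pics/topc.png

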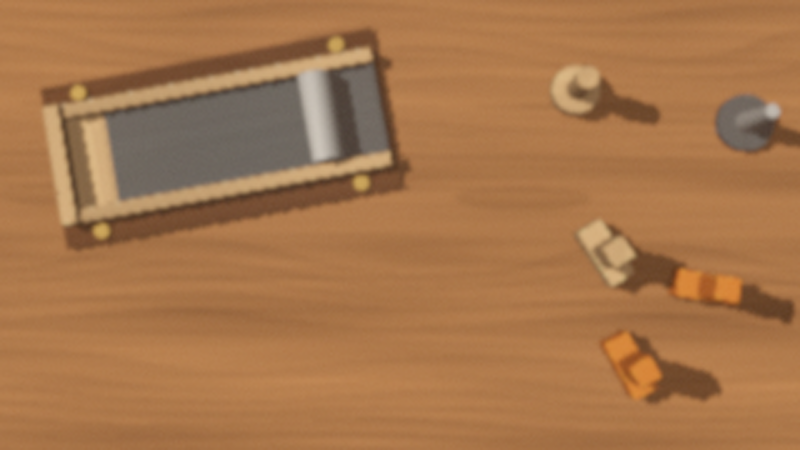

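View pics/scenec.png

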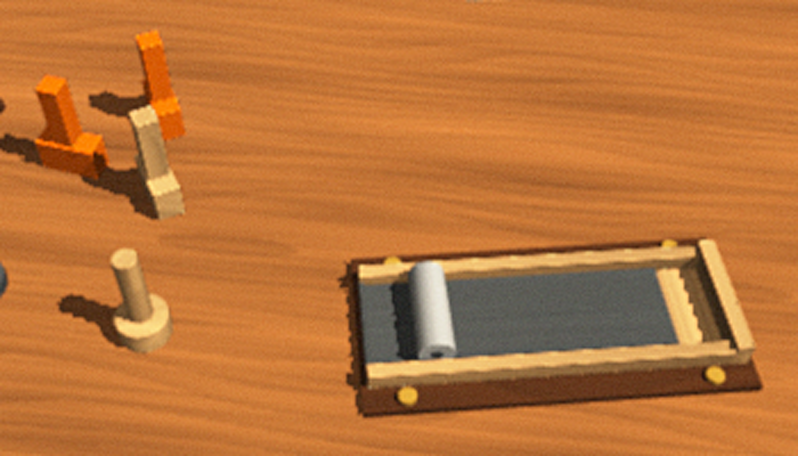

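View pics/top0.png

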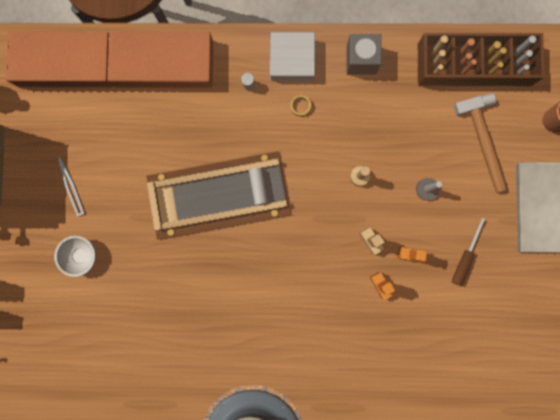

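View pics/wrist0.png

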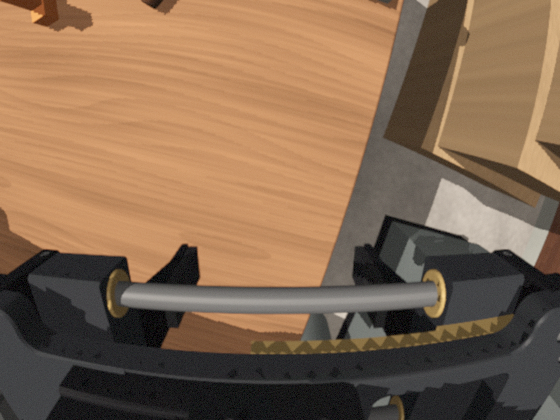

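```bash
python3 - <<'E'
import cv2
a=cv2.imread('pics/top0.png');b=cv2.imread('pics/scene0.png')
def c(im,n,x,y,w,h,f):
    cv2.imwrite(f'pics/{n}.png',cv2.resize(im[y:y+h,x:x+w],None,fx=f,fy=f,interpolation=cv2.INTER_CUBIC))
c(a,'t_tray',140,145,160,100,5); c(a,'t_push',340,210,80,100,6)
c(b,'s_tray',255,215,200,100,4); c(b,'s_push',110,120,100,120,5)
E
```

```text
(no output)
```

View pics/t_tray.png

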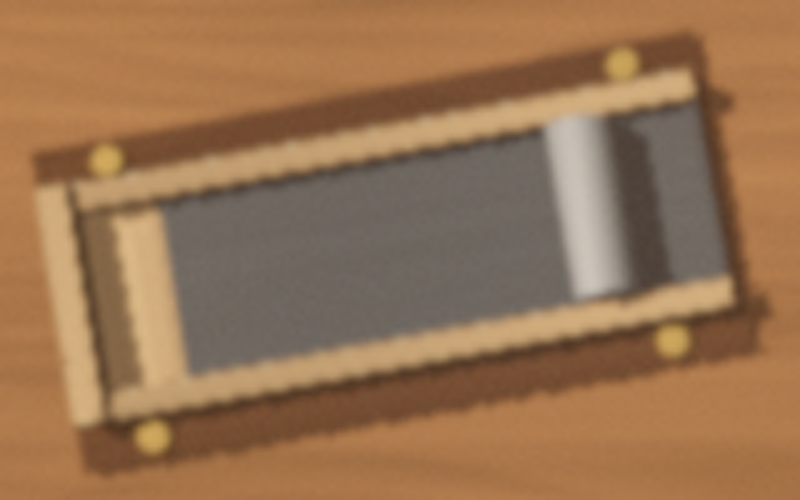

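View pics/t_push.png

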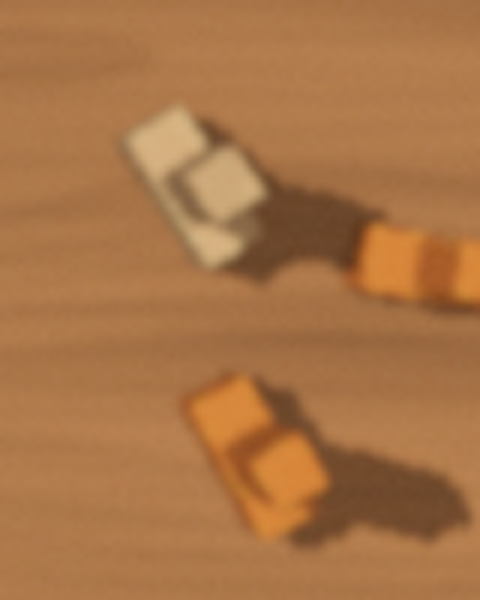

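View pics/s_tray.png

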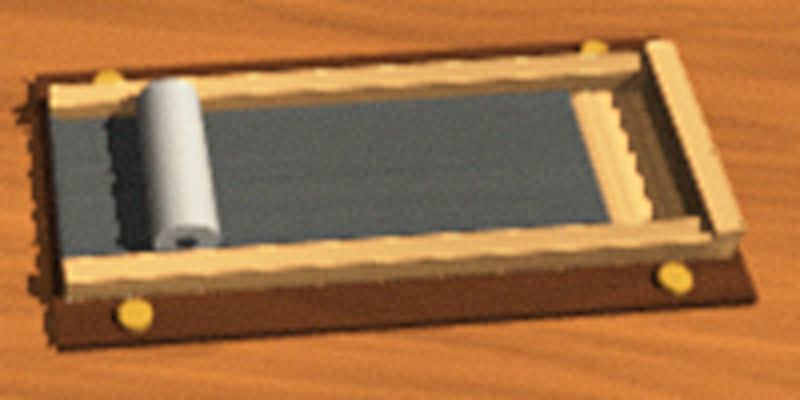

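View pics/s_push.png

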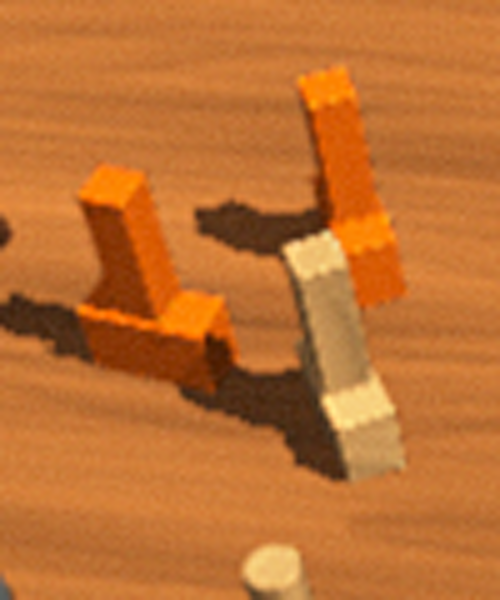

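```bash
cat > h.py <<'E'
import numpy as np
from scipy.optimize import least_squares
from scipy.spatial.transform import Rotation as R
T=np.array
def cam(d):
    return dict(f=210/np.tan(np.radians(d['fovy'])/2),c=T([d['cx'],d['cy']]),P=np.linalg.inv(d['pose']))
def proj(c,p):
    q=p@c['P'][:3,:3].T+c['P'][:3,3]; return q[:,:2]/q[:,2:]*c['f']+c['c']
def world(pr,loc):
    x,y,t=pr; C,S=np.cos(t),np.sin(t); loc=np.atleast_2d(loc).astype(float)
    return np.c_[x+C*loc[:,0]-S*loc[:,1],y+S*loc[:,0]+C*loc[:,1],loc[:,2]]
E
cat > fit.py <<'E'
from h import *
from rig import imaging
top=cam(imaging.snapshot('top'));sc=cam(imaging.snapshot('scene'))
tt=lambda *p:T([140,145])+T(p)/5.; tp=lambda *p:T([340,210])+T(p)/6.
st=lambda *p:T([255,215])+T(p)/4.; sp=lambda *p:T([110,120])+T(p)/5.
# tray
obs=[(top,tt(163,208),(42,100,12)),(top,tt(188,375),(-42,100,12)),(top,tt(55,309),(0,155,30)),(top,tt(697,97),(42,-152,24)),(top,tt(730,277),(-42,-152,24)),
(top,tt(35,157),(75,155,6)),(top,tt(700,35),(75,-155,6)),(top,tt(755,352),(-75,-155,6)),(top,tt(88,470),(-75,155,6)),
(sc,st(570,92),(-42,100,12)),(sc,st(58,348),(75,-155,0)),(sc,st(757,300),(75,155,3)),(sc,st(52,90),(-42-7,-152,24)),(sc,st(65,260),(42,-152,24))]
def run(obs,x0):
    def res(p): return np.concatenate([proj(c,world(p,l))[0]-u for c,u,l in obs])
    r=least_squares(res,x0,loss='soft_l1'); print(np.round(r.x,4)); print(np.round(res(r.x).reshape(-1,2),1).tolist()); return r.x
tr=run(obs,[540,60,.17])
hz=[(10,10,100),(10,-10,100),(-10,-10,100),(-10,10,100)]
o2=[]
# top: up=+x ; left=+y
ob=[(top,tp(227,145),(10,-10)),]
pu=run([(top,tp(227,145),(10,-10,100)),(top,tp(270,188),(-10,-10,100)),(top,tp(233,222),(-10,10,100)),(top,tp(188,183),(10,10,100)),
(top,tp(180,103),(28,-12,34)),(top,tp(122,140),(28,12,34)),(top,tp(207,270),(-28,12,34)),
(sc,sp(283,248),(-10,-10,100)),(sc,sp(330,230),(-10,10,100)),(sc,sp(347,262),(10,10,100)),(sc,sp(300,278),(10,-10,100)),
(sc,sp(375,377),(10,12,34)),(sc,sp(395,408),(28,12,34)),(sc,sp(345,430),(28,-12,34)),(sc,sp(403,467),(28,12,0)),(sc,sp(350,480),(28,-12,0))],[437,-290,.6])
# roller ends: top view silhouette centre line
def axis(p): return 0
ro=run([(top,(tt(545,122)+tt(607,118))/2,(40,0,31)),(top,(tt(573,298)+tt(632,290))/2,(-40,0,31)),(sc,st(184,236),(40,0,27))],[540,-10,.17])
np.save('fit.npy',T([tr,pu,ro]))
C,S=np.cos(tr[2]),np.sin(tr[2]); d=ro[:2]-tr[:2]; print('roller in tray',C*d[0]+S*d[1],-S*d[0]+C*d[1],ro[2]-tr[2])
from rig import env
s=env.sense(); print(s['tcp_pos'],R.from_rotvec(s['eef_rot']).as_matrix().round(4).tolist(),s['joint_pos'],s['ft_force'],s['clock'])
E
python3 fit.py
```

```text
[5.413605e+02 8.744590e+01 1.915000e-01]
[[-1.6, -2.0], [-0.5, 0.7], [-2.9, -0.5], [0.1, -0.7], [0.3, -0.2], [-1.2, -1.2], [-1.6, -1.3], [-0.7, -0.5], [-1.2, 0.5], [-0.8, -2.0], [-0.6, -0.2], [-0.7, -0.8], [-2.2, -0.5], [-2.1, -2.0]]
[ 440.9444 -259.8348    0.6033]
[[0.5, -0.9], [-1.2, -0.0], [-3.0, -0.3], [-1.0, -1.8], [-0.7, -0.3], [0.0, -0.4], [0.3, -1.0], [-0.9, -1.2], [-0.3, -0.9], [-0.1, -1.0], [-0.8, -0.8], [0.6, -0.4], [-0.2, -0.8], [-1.7, -1.0], [0.6, -1.3], [0.1, 0.2]]
[ 5.590182e+02 -5.944100e+00  1.662000e-01]
[[-0.1, -0.2], [0.0, 0.1], [-0.1, -0.1]]
roller in tray -0.43982216741924063 -95.04363052642675 -0.025302112676608618
[ 167.56898382 -653.87409245  222.58667059] [[0.2482, 0.0001, 0.9687], [-0.9687, -0.0001, 0.2482], [0.0001, -1.0, 0.0]] [ 1.29110975  0.46856616 -0.04862642  1.53252145  0.02411328  1.14100975
 -0.08225912] [-0.08384991 -0.62737875 -0.06518063] 0.7
```

```bash
sed -i 's#T(p)/5\.#(T(p)+.5)/5-.5#g;s#T(p)/6\.#(T(p)+.5)/6-.5#g;s#T(p)/4\.#(T(p)+.5)/4-.5#g' fit.py; python3 fit.py
```

```text
[5.416214e+02 8.756810e+01 1.906000e-01]
[[-1.2, -1.8], [-0.2, 1.0], [-2.5, -0.2], [0.5, -0.4], [0.6, 0.1], [-0.8, -1.0], [-1.2, -1.0], [-0.4, -0.1], [-0.9, 0.7], [-0.3, -1.5], [-0.2, 0.2], [-0.3, -0.2], [-1.7, -0.1], [-1.7, -1.5]]
[ 441.1864 -260.0611    0.606 ]
[[1.0, -0.6], [-0.6, 0.2], [-2.4, -0.0], [-0.5, -1.5], [-0.2, -0.0], [0.5, -0.1], [0.9, -0.7], [-0.6, -0.7], [-0.1, -0.4], [0.1, -0.5], [-0.6, -0.3], [0.9, 0.1], [0.1, -0.3], [-1.4, -0.5], [0.9, -0.9], [0.4, 0.7]]
[ 5.592888e+02 -5.576200e+00  1.550000e-01]
[[0.3, 0.0], [0.1, 0.4], [0.3, 0.4]]
roller in tray -0.29736809337823544 -94.80456751446349 -0.035537399442101464
[ 167.55095437 -653.88282336  222.58991215] [[0.2482, 0.0, 0.9687], [-0.9687, -0.0001, 0.2482], [0.0001, -1.0, 0.0]] [ 1.29108783  0.4685625  -0.04857499  1.53251926  0.02412488  1.14100555
 -0.08230806] [ 1.03075379 -0.71040114  0.97509892] 0.8
```

Call:
{"op": "apply_moves", "data": {
  "linear": [
    [-0.01,0,0.012],
    [-0.03,0,0.035],
    [-0.055,0,0.063],
    [-0.08,0,0.092],
    [-0.105,0,0.121],
    [-0.13,0,0.15],
    [-0.155,0,0.179],
    [-0.18,0,0.208]
  ],
  "yaw": [0,-3,-6,-10,-14,-18,-20,-20.3],
  "grip": 0.62,
  "squeeze": 25
}}

```text
clock: 1.47
tcp_pos: [325.2, -426.3, 222.9]
eef_rot: [-1.437, 0.752, -0.753]
ft_force: [0.4, -0.0, -0.1]
opening: 55.1
```

```bash
cat > rel.py <<'E'
from h import *
from rig import env
import sys
def tool():
    s=env.sense(); return T(s['tcp_pos']),R.from_rotvec(s['eef_rot']).as_matrix(),s
def need(goal,jawdeg):
    p,M,s=tool(); d=(T(goal)-p)@M
    a=np.degrees(np.arctan2(M[1,0],M[0,0])); t=(jawdeg-a+90)%180-90
    print('tcp',p.round(1),'jaw',a.round(2),'tool shift',d.round(1),'yaw',round(-t,2),'F',s['ft_force'].round(1),'open',round(s['opening'],1),'t',s['clock'],'q',np.round(s['joint_pos'],2))
if __name__=='__main__': need([float(v) for v in sys.argv[1:4]],float(sys.argv[4]))
E
python3 rel.py 441 -260 165 124.7
```

```text
tcp [ 325.2 -426.3  222.9] jaw -55.27 tool shift [-70.7  57.8 190. ] yaw 0.03 F [ 0.4 -0.  -0.1] open 55.1 t 1.4667 q [ 1.03  0.25 -0.23  1.85  0.07  1.04 -0.19]
```

Call:
{"op": "apply_moves", "data": {
  "linear": [
    [-0.013,0,0.035],
    [-0.026,0.01,0.07],
    [-0.04,0.02,0.107],
    [-0.053,0.03,0.142],
    [-0.063,0.042,0.17],
    [-0.068,0.05,0.184],
    [-0.0705,0.055,0.19],
    [-0.0705,0.055,0.19]
  ],
  "yaw": [0,0,0,0,0,0,0,0]
}}

```text
clock: 2.13
tcp_pos: [440.7, -260.3, 166.7]
eef_rot: [-1.437, 0.752, -0.749]
ft_force: [-0.3, -0.8, -1.1]
opening: 53.8
```

```bash
cat > wr.py <<'E'
from rel import *
from rig import imaging
import cv2
def wproj(p,pt,M,d):
    m=d['mount']; q=(np.atleast_2d(p)-pt)@M; q=(q-m[:3,3])@m[:3,:3]
    f=210/np.tan(np.radians(d['fovy'])/2)
    r=np.hypot(q[:,0],q[:,1]); th=np.arctan2(r,q[:,2]); return q[:,:2]/np.maximum(r,1e-9)[:,None]*(th*f)[:,None]+T([d['cx'],d['cy']])
def shot(name,pts={}):
    p,M,s=tool(); d=imaging.snapshot('wrist'); im=d['frame'][:,:,::-1].copy()
    cv2.imwrite(f'pics/{name}_raw.png',im)
    for pr,loc,col in pts:
        for u in wproj(world(pr,loc),p,M,d): cv2.circle(im,tuple(int(round(v)) for v in u),2,col,-1)
    cv2.imwrite(f'pics/{name}.png',im)
    return p,M,d
HT=[(10,10,100),(10,-10,100),(-10,-10,100),(-10,10,100)]
FT=[(28,12,34),(28,-12,34),(-28,-12,34),(-28,12,34)]
E
python3 rel.py 441 -260 165 124.7
python3 - <<'E'
from wr import *
f=np.load('fit.npy'); p,M,d=shot('w1',[(f[1],HT,(0,0,255)),(f[1],FT,(255,0,0))])
print(wproj(world(f[1],HT+FT),p,M,d).round(1).tolist())
E
```

```text
tcp [ 440.7 -260.3  166.7] jaw -55.16 tool shift [-0.1  1.7  0.4] yaw 0.14 F [-0.3 -0.8 -1.1] open 53.8 t 2.1333 q [ 0.73  0.29 -0.34  1.96  0.12  0.91 -0.63]
[[262.8, 209.9], [290.0, 210.0], [289.6, 235.4], [263.1, 235.3], [263.3, 170.3], [289.5, 170.4], [288.7, 227.9], [263.8, 227.9]]
```

View pics/w1.png

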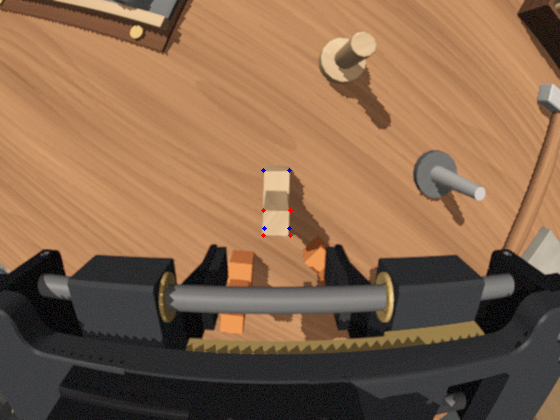

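Call:
{"op": "apply_moves", "data": {
  "linear": [
    [0,0.02,0],
    [0,0.045,0],
    [0,0.07,0],
    [0,0.09,0],
    [0,0.102,0],
    [0,0.109,0],
    [0,0.109,0]
  ],
  "yaw": [0,0,0,0,0,0,0]
}}

```text
clock: 2.77
tcp_pos: [439.1, -263.3, 57.7]
eef_rot: [-1.436, 0.757, -0.754]
ft_force: [-0.7, -0.2, 0.0]
opening: 54.1
```

Call:
{"op": "apply_moves", "data": {
  "linear": [
    [0,0,0],
    [0,0,0],
    [0,0,0],
    [0,0,0],
    [0,0,0],
    [0,0,0],
    [0,0,0],
    [0,0,0]
  ],
  "yaw": [0,0,0,0,0,0,0,0],
  "grip": 0.0,
  "squeeze": 25
}}

```text
clock: 3.43
tcp_pos: [440.8, -261.9, 58.9]
eef_rot: [-1.437, 0.753, -0.753]
ft_force: [-0.7, 0.5, 1.8]
opening: 19.8
```

```bash
python3 rel.py 441 -260 165 100.9
python3 - <<'E'
from wr import *
f=np.load('fit.npy'); p,M,d=shot('w2',[(f[1],FT,(255,0,0))])
# goals: tray frame points
for y in (-128,-150,-118,80): print(y,world(f[0],(0,y,0))[0].round(1))
E
```

```text
tcp [ 440.8 -261.9   58.9] jaw -55.33 tool shift [  -1.4 -106.1    1.3] yaw 23.77 F [-0.7  0.5  1.8] open 19.8 t 3.4333 q [ 0.69  0.44 -0.3   2.05  0.2   0.68 -0.7 ]
-128 [565.9 -38.1   0. ]
-150 [570.  -59.7   0. ]
-118 [564.  -28.3   0. ]
80 [526.5 166.1   0. ]
```

View pics/w2.png

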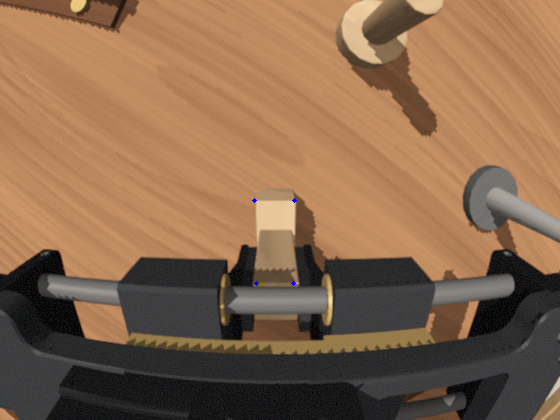

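Call:
{"op": "apply_moves", "data": {
  "linear": [
    [0,-0.01,0],
    [0,-0.03,0.0],
    [-0.005,-0.052,0.01],
    [-0.015,-0.065,0.032],
    [-0.03,-0.065,0.064],
    [-0.045,-0.065,0.097],
    [-0.06,-0.065,0.13],
    [-0.075,-0.065,0.162]
  ],
  "yaw": [0,0,0,4,9,14,18,22]
}}

```text
clock: 4.15
tcp_pos: [531.7, -106.5, 124.2]
eef_rot: [-1.304, 1.047, -1.048]
ft_force: [0.7, 0.0, -1.3]
opening: 19.7
```

```bash
python3 rel.py 567.4 -46 122 100.9
```

```text
tcp [ 531.7 -106.5  124.2] jaw -77.55 tool shift [-51.4   2.2  47.9] yaw 1.55 F [ 0.7  0.  -1.3] open 19.7 t 4.15 q [ 0.35  0.38 -0.29  1.94  0.14  0.84 -1.37]
```

Call:
{"op": "apply_moves", "data": {
  "linear": [
    [-0.018,0,0.017],
    [-0.035,0,0.033],
    [-0.046,0,0.043],
    [-0.051,0,0.0475],
    [-0.051,0,0.0475],
    [-0.051,0,0.0475]
  ],
  "yaw": [1.55,1.55,1.55,1.55,1.55,1.55]
}}

```text
clock: 4.65
tcp_pos: [565.7, -48.7, 123.5]
eef_rot: [-1.296, 1.066, -1.065]
ft_force: [-0.7, -0.7, -1.5]
opening: 20.1
```

```bash
python3 rel.py 567.4 -46 122 100.9
python3 - <<'E'
from wr import *
f=np.load('fit.npy'); p,M,d=shot('w3',[(f[0],[(42,-150,24),(-42,-150,24),(42,135,24),(-42,135,24),(42,100,12),(-42,100,12)],(0,0,255)),(f[2],[(40,0,42),(-40,0,42)],(255,0,0))])
for n in ('top','scene'):
    d=imaging.snapshot(n); im=d['frame'][:,:,::-1].copy(); c=cam(d)
    cv2.imwrite(f'pics/{n}3raw.png',im)
    for u in proj(c,world(f[0],[(42,-150,12),(-42,-150,12),(42,100,12),(-42,100,12)])): cv2.circle(im,tuple(int(round(v)) for v in u),1,(0,0,255),-1)
    x,y=(140,130) if n=='top' else (250,140)
    cv2.imwrite(f'pics/{n}3.png',cv2.resize(im[y:y+150,x:x+200],None,fx=4,fy=4,interpolation=cv2.INTER_CUBIC))
E
```

```text
tcp [565.7 -48.7 123.5] jaw -78.9 tool shift [-2.3  1.5  2.2] yaw 0.2 F [-0.7 -0.7 -1.5] open 20.1 t 4.65 q [ 0.24  0.42 -0.29  1.88  0.16  0.86 -1.51]
```

View pics/w3.png

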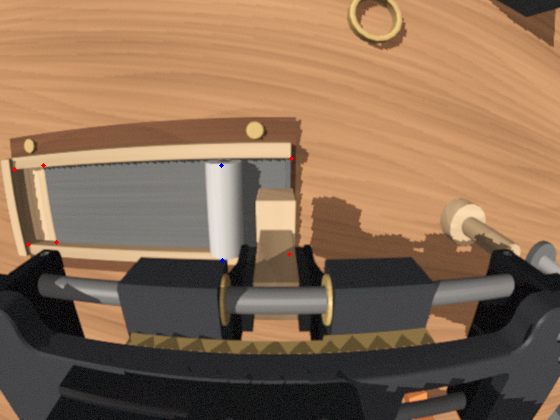

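View pics/scene3.png

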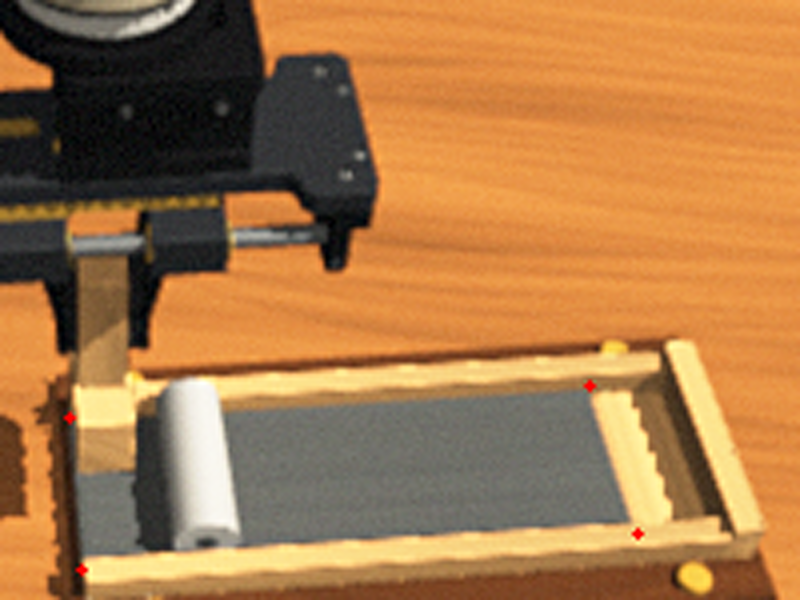

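View pics/top3.png

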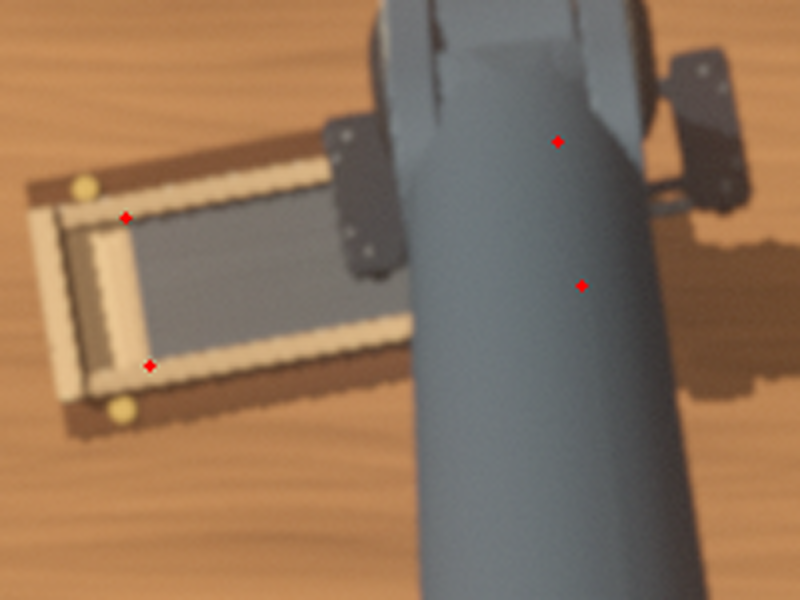

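Call:
{"op": "apply_moves", "data": {
  "linear": [
    [-0.002,0.01,0.002],
    [-0.004,0.022,0.002],
    [-0.004,0.034,0.002],
    [-0.004,0.042,0.002],
    [-0.004,0.046,0.002],
    [-0.004,0.0475,0.002],
    [-0.004,0.0475,0.002],
    [-0.004,0.0475,0.002]
  ],
  "yaw": [0,0,0,0,0,0,0,0]
}}

```text
clock: 5.47
tcp_pos: [567.8, -43.5, 76.2]
eef_rot: [-1.294, 1.065, -1.065]
ft_force: [-0.1, -0.0, -0.2]
opening: 19.8
```

```bash
cat > chk.py <<'E'
from wr import *
import sys
f=np.load('fit.npy'); p,M,s=tool(); t=f[0]; C,S=np.cos(t[2]),np.sin(t[2]); d=p[:2]-t[:2]
print('pusher in tray',(C*d[0]+S*d[1]).round(1),(-S*d[0]+C*d[1]).round(1),'underside',p[2]-58.3, 'along toolx',(M.T@T([-S,C,0])).round(4))
need([0,0,0],np.degrees(t[2])+90)
n=sys.argv[1]; shot('w'+n)
d=imaging.snapshot('scene'); im=d['frame'][:,:,::-1]
cv2.imwrite(f'pics/s{n}.png',cv2.resize(im[140:315,250:460],None,fx=3.4,fy=3.4,interpolation=cv2.INTER_CUBIC))
for q in ('roller_center','pusher_center'): print(q,[(np.round(r['rect'],1).tolist(),round(r['conf'],2)) for r in imaging.look_for(q,'scene')][:3])
E
python3 chk.py 4
```

```text
pusher in tray 0.9 -133.7 underside 17.922491872526734 along toolx [-1.0e+00 -2.0e-04  3.5e-03]
tcp [567.8 -43.5  76.2] jaw -78.88 tool shift [-152.2   75.9 -548.8] yaw 0.2 F [-0.1 -0.  -0.2] open 19.8 t 5.4667 q [ 0.22  0.48 -0.28  1.91  0.19  0.77 -1.54]
roller_center [([289.0, 233.3, 20.4, 43.3], 0.77)]
pusher_center [([127.3, 154.0, 30.2, 44.1], 0.76), ([173.9, 135.8, 20.6, 44.4], 0.72), ([269.1, 228.7, 18.0, 44.6], 0.55)]
```

View pics/s4.png

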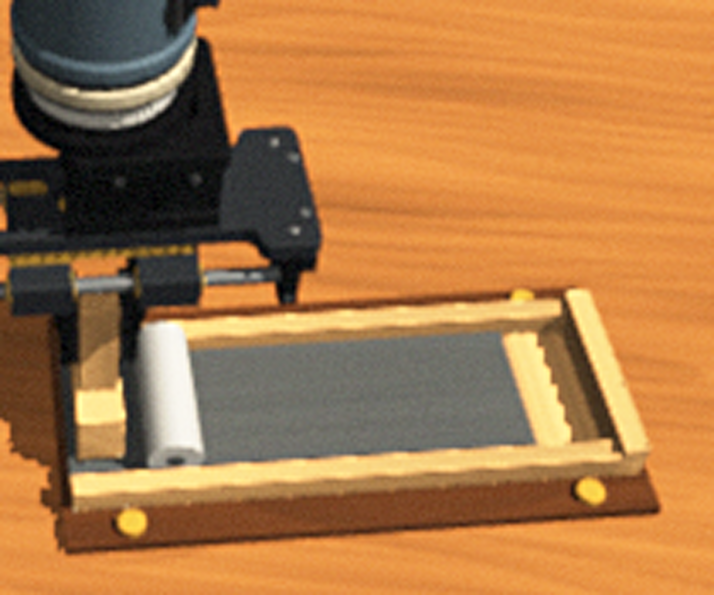

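View pics/w4.png

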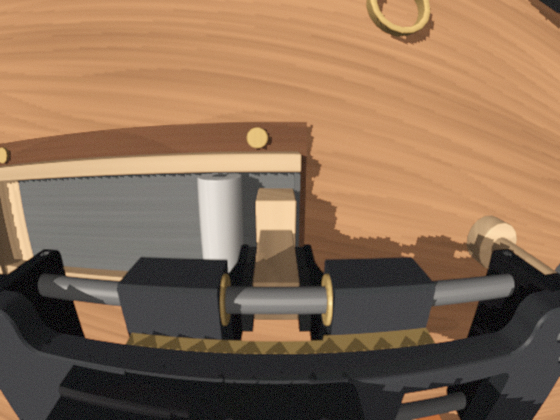

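Call:
{"op": "apply_moves", "data": {
  "linear": [
    [-0.002,0,0],
    [-0.005,0,0],
    [-0.008,0,0],
    [-0.011,0,0],
    [-0.014,0,0],
    [-0.017,0,0],
    [-0.02,0,0],
    [-0.023,0,0]
  ],
  "yaw": [0.2,0.2,0.2,0.2,0.2,0.2,0.2,0.2]
}}

```text
clock: 6.33
tcp_pos: [562.9, -20.5, 76.0]
eef_rot: [-1.293, 1.067, -1.068]
ft_force: [-0.2, -0.2, -0.9]
opening: 20.0
```

```bash
python3 chk.py 5
```

```text
pusher in tray 0.5 -110.2 underside 17.7440516386678 along toolx [-1.e+00 -0.e+00  2.e-04]
tcp [562.9 -20.5  76. ] jaw -79.07 tool shift [-126.9   76.  -548.8] yaw 0.01 F [-0.2 -0.2 -0.9] open 20.0 t 6.3333 q [ 0.18  0.48 -0.28  1.93  0.19  0.76 -1.59]
roller_center [([300.8, 235.0, 17.5, 42.6], 0.9)]
pusher_center [([169.8, 134.3, 21.8, 48.1], 0.93), ([285.5, 227.4, 17.8, 43.4], 0.87), ([126.1, 155.1, 33.5, 41.9], 0.85)]
```

View pics/s5.png

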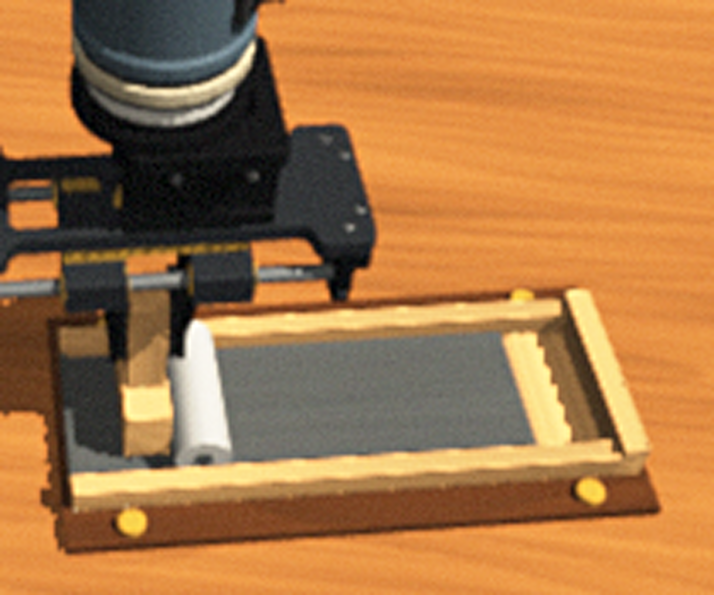

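View pics/w5.png

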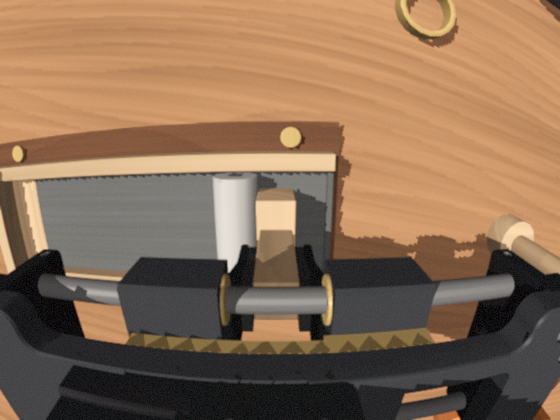

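Call:
{"op": "apply_moves", "data": {
  "linear": [
    [-0.004,0,0],
    [-0.008,0,0],
    [-0.012,0,0],
    [-0.016,0,0],
    [-0.021,0,0],
    [-0.026,0,0],
    [-0.031,0,0],
    [-0.036,0,0]
  ],
  "yaw": [0,0,0,0,0,0,0,0]
}}

```text
clock: 7.2
tcp_pos: [556.1, 15.1, 76.0]
eef_rot: [-1.293, 1.067, -1.067]
ft_force: [1.4, -1.1, -1.7]
opening: 20.1
```

Call:
{"op": "apply_moves", "data": {
  "linear": [
    [-0.005,0,0],
    [-0.01,0,0],
    [-0.015,0,0],
    [-0.02,0,0],
    [-0.025,0,0],
    [-0.03,0,0],
    [-0.035,0,0],
    [-0.04,0,0]
  ],
  "yaw": [0,0,0,0,0,0,0,0]
}}

```text
clock: 7.87
tcp_pos: [548.5, 54.2, 76.0]
eef_rot: [-1.293, 1.068, -1.068]
ft_force: [0.6, -0.9, -0.8]
opening: 19.5
```

```bash
python3 chk.py 6
```

```text
pusher in tray 0.5 -34.1 underside 17.746760557540114 along toolx [-1. -0. -0.]
tcp [548.5  54.2  76. ] jaw -79.08 tool shift [ -50.7   76.  -548.9] yaw -0.0 F [ 0.6 -0.9 -0.8] open 19.5 t 7.8667 q [ 0.06  0.46 -0.29  1.95  0.19  0.75 -1.73]
roller_center [([343.5, 232.5, 19.2, 41.4], 0.67)]
pusher_center [([323.7, 221.5, 22.7, 48.2], 0.88), ([126.4, 154.9, 29.1, 44.3], 0.87), ([171.0, 134.2, 19.6, 45.7], 0.74)]
```

View pics/s6.png

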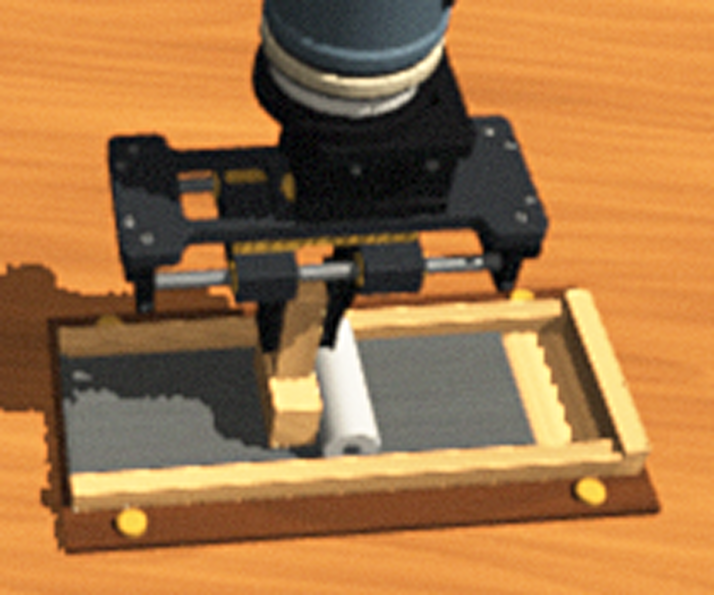

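Call:
{"op": "apply_moves", "data": {
  "linear": [
    [-0.004,0,0],
    [-0.009,0,0],
    [-0.014,0,0],
    [-0.019,0,0],
    [-0.024,0,0],
    [-0.029,0,0],
    [-0.034,0,0],
    [-0.039,0,0]
  ],
  "yaw": [0,0,0,0,0,0,0,0]
}}

```text
clock: 8.73
tcp_pos: [541.1, 92.6, 76.0]
eef_rot: [-1.293, 1.067, -1.067]
ft_force: [-0.6, -0.5, -0.4]
opening: 20.1
```

Call:
{"op": "apply_moves", "data": {
  "linear": [
    [-0.005,0,0],
    [-0.01,0,0],
    [-0.015,0,0],
    [-0.02,0,0],
    [-0.025,0,0],
    [-0.03,0,0],
    [-0.035,0,0],
    [-0.04,0,0]
  ],
  "yaw": [0,0,0,0,0,0,0,0]
}}

```text
clock: 9.4
tcp_pos: [533.6, 131.7, 76.0]
eef_rot: [-1.293, 1.068, -1.068]
ft_force: [-0.0, 0.5, -0.7]
opening: 19.7
```

```bash
python3 chk.py 7
```

```text
pusher in tray 0.5 44.9 underside 17.74366959569393 along toolx [-1.e+00 -1.e-04 -0.e+00]
tcp [533.6 131.7  76. ] jaw -79.08 tool shift [  28.3   76.  -548.9] yaw -0.0 F [-0.   0.5 -0.7] open 19.7 t 9.4 q [-0.08  0.46 -0.31  1.96  0.2   0.75 -1.88]
roller_center [([387.2, 237.3, 15.5, 33.5], 0.71)]
pusher_center [([168.4, 134.4, 21.8, 47.5], 0.81), ([125.5, 154.6, 33.7, 41.9], 0.74), ([367.1, 220.4, 26.8, 47.8], 0.69)]
```

View pics/s7.png

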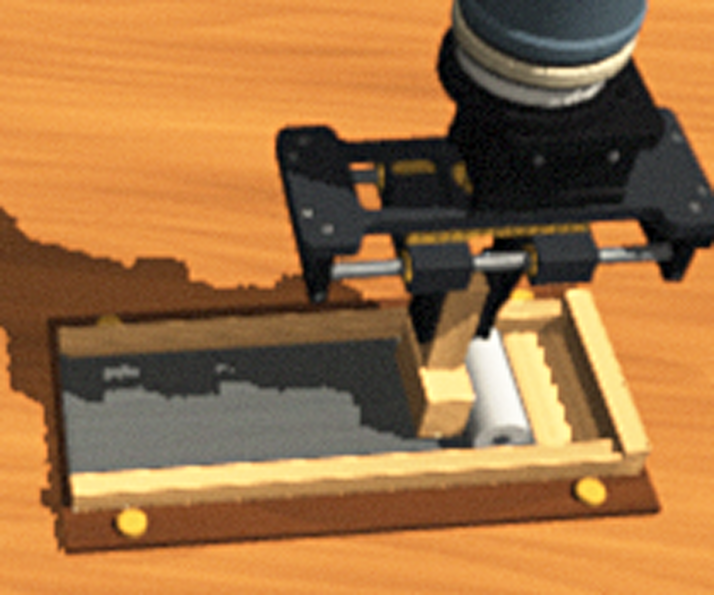

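Call:
{"op": "apply_moves", "data": {
  "linear": [
    [-0.004,0,0],
    [-0.008,0,0],
    [-0.012,0,0],
    [-0.016,0,0],
    [-0.02,0,0],
    [-0.024,0,0],
    [-0.028,0,0],
    [-0.031,0,0]
  ],
  "yaw": [0,0,0,0,0,0,0,0]
}}

```text
clock: 10.27
tcp_pos: [527.6, 162.6, 76.0]
eef_rot: [-1.293, 1.067, -1.067]
ft_force: [0.3, -0.2, -0.6]
opening: 19.8
```

```bash
python3 chk.py 8
```

```text
pusher in tray 0.4 76.3 underside 17.735014173137913 along toolx [-1.e+00  4.e-04  5.e-04]
tcp [527.6 162.6  76. ] jaw -79.05 tool shift [  59.4   76.  -548.9] yaw 0.03 F [ 0.3 -0.2 -0.6] open 19.8 t 10.2667 q [-0.13  0.47 -0.31  1.95  0.2   0.75 -1.94]
roller_center [([405.9, 234.9, 20.8, 33.8], 0.97), ([379.6, 221.8, 33.9, 41.1], 0.6)]
pusher_center [([171.8, 134.1, 21.4, 46.7], 0.92), ([130.3, 155.2, 29.3, 43.1], 0.84), ([382.2, 222.0, 33.3, 43.8], 0.65)]
```

View pics/s8.png

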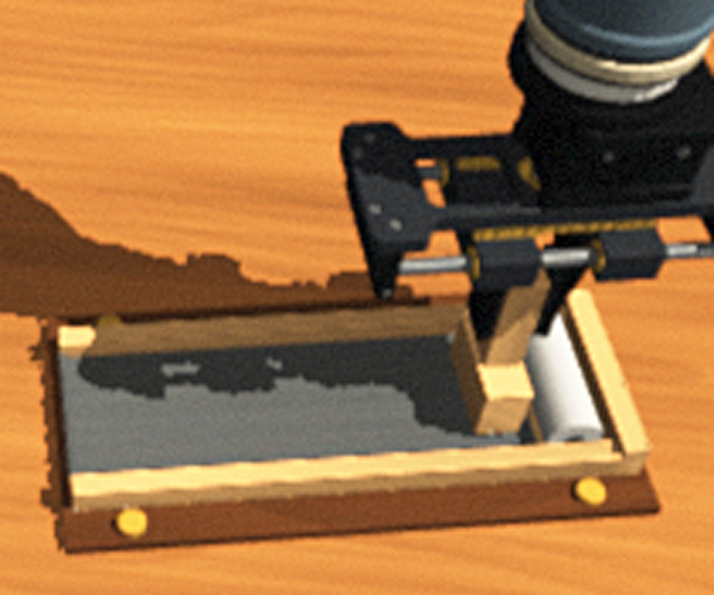

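View pics/w8.png

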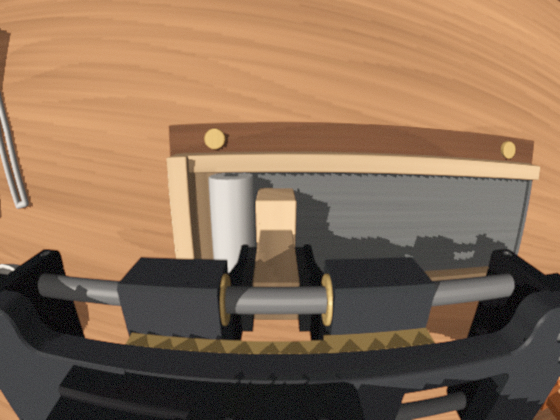

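Call:
{"op": "apply_moves", "data": {
  "linear": [
    [0,0,0],
    [0,0,0],
    [0,0,0],
    [0,0,0],
    [0,0,0],
    [0,0,0]
  ],
  "yaw": [0,0,0,0,0,0]
}}

```text
clock: 10.97
tcp_pos: [527.8, 161.6, 76.0]
eef_rot: [-1.293, 1.068, -1.068]
ft_force: [-0.1, -0.1, -1.1]
opening: 20.2
```

```bash
python3 chk.py 9
```

```text
pusher in tray 0.5 75.3 underside 17.745290112050682 along toolx [-1.e+00 -0.e+00 -2.e-04]
tcp [527.8 161.6  76. ] jaw -79.09 tool shift [  58.8   76.  -548.9] yaw -0.01 F [-0.1 -0.1 -1.1] open 20.2 t 10.9667 q [-0.13  0.47 -0.31  1.95  0.2   0.75 -1.94]
roller_center [([405.2, 230.0, 23.7, 37.3], 0.73)]
pusher_center [([172.0, 131.5, 21.3, 50.9], 0.91), ([381.1, 219.6, 32.3, 43.8], 0.78), ([129.4, 156.4, 26.9, 40.8], 0.63)]
```

View pics/s9.png

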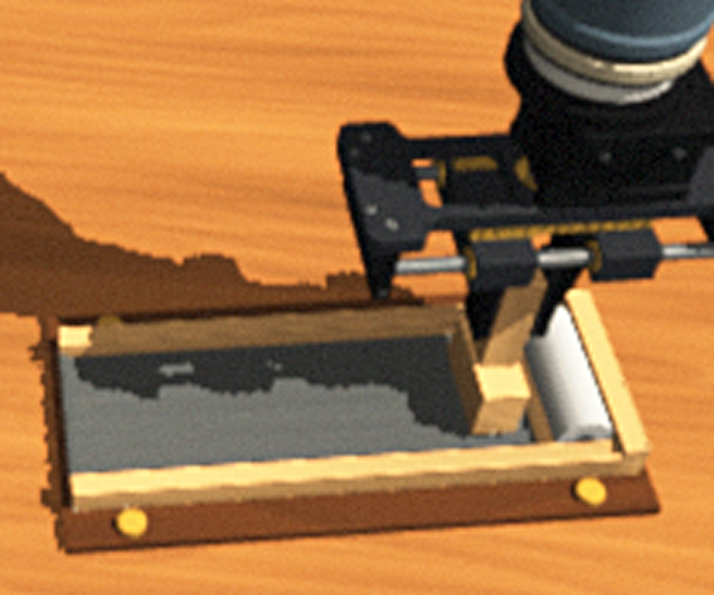

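View pics/w9.png

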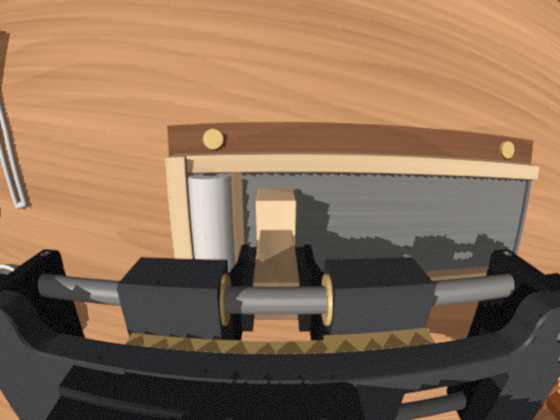

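Call:
{"op": "apply_moves", "data": {
  "linear": [
    [0.003,-0.008,0],
    [0.01,-0.025,0],
    [0.02,-0.045,0],
    [0.045,-0.055,-0.008],
    [0.075,-0.055,-0.02],
    [0.11,-0.055,-0.034],
    [0.145,-0.055,-0.048],
    [0.18,-0.055,-0.063]
  ],
  "yaw": [0,0,0,0,0,0,0,0]
}}

```text
clock: 11.83
tcp_pos: [499.9, -28.7, 131.9]
eef_rot: [-1.293, 1.066, -1.068]
ft_force: [0.2, -0.7, -1.5]
opening: 19.9
```

```bash
python3 rel.py 460 -180 90 100.9
```

```text
tcp [499.9 -28.7 131.9] jaw -79.05 tool shift [141.   41.9 -67.9] yaw 0.05 F [ 0.2 -0.7 -1.5] open 19.9 t 11.8333 q [ 0.21  0.31 -0.29  2.02  0.12  0.82 -1.52]
```

Call:
{"op": "apply_moves", "data": {
  "linear": [
    [0.03,0,-0.014],
    [0.06,0,-0.028],
    [0.09,0,-0.043],
    [0.115,0.005,-0.056],
    [0.132,0.02,-0.064],
    [0.14,0.032,-0.068],
    [0.14,0.042,-0.068],
    [0.14,0.042,-0.068]
  ],
  "yaw": [0,0,0,0,0,0,0,0]
}}

```text
clock: 12.5
tcp_pos: [458.5, -177.2, 87.7]
eef_rot: [-1.294, 1.071, -1.066]
ft_force: [1.1, -0.1, -0.1]
opening: 19.8
```

```bash
python3 rel.py 460 -180 60 100.9; python3 - <<'E'
from rig import imaging
import cv2
from h import *
for n,(x,y) in (('top',(130,130)),('scene',(110,130))):
    im=imaging.snapshot(n)['frame'][:,:,::-1]
    cv2.imwrite(f'pics/{n}10.png',cv2.resize(im[y:y+190,x:x+260],None,fx=3,fy=3,interpolation=cv2.INTER_CUBIC) if n=='top' else cv2.resize(im[y:y+190,x:x+340],None,fx=2.3,fy=2.3,interpolation=cv2.INTER_CUBIC))
E
```

```text
tcp [ 458.5 -177.2   87.7] jaw -79.14 tool shift [ 3.1 27.7  1. ] yaw -0.04 F [ 1.1 -0.1 -0.1] open 19.8 t 12.5 q [ 0.46  0.36 -0.21  2.08  0.11  0.72 -1.21]
```

View pics/top10.png

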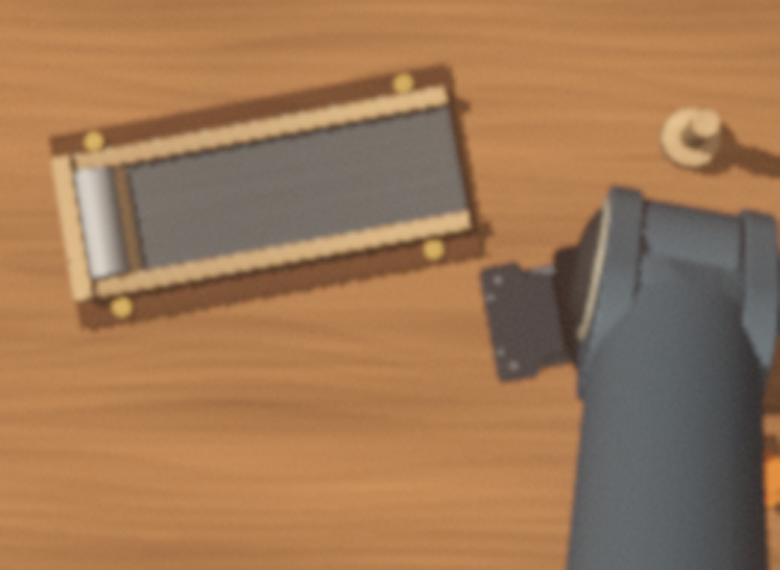

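View pics/scene10.png

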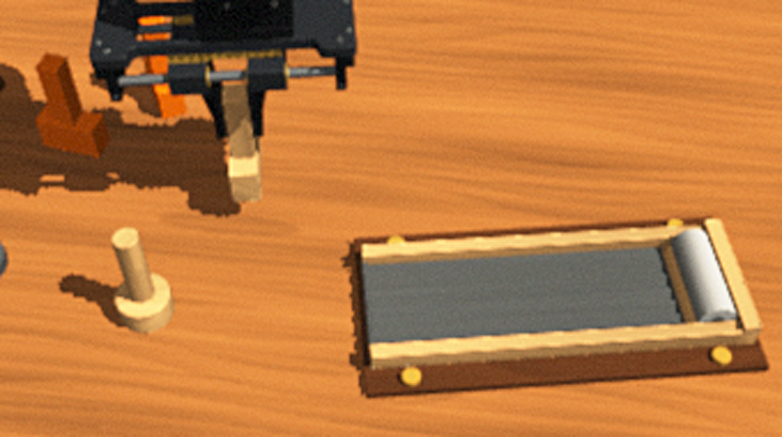

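Call:
{"op": "apply_moves", "data": {
  "linear": [
    [0,0,0],
    [0,0.008,0],
    [0,0.016,0],
    [0,0.022,0],
    [0,0.025,0],
    [0,0.025,0],
    [0,0.025,0]
  ],
  "yaw": [0,0,0,0,0,0,0]
}}

```text
clock: 13.18
tcp_pos: [459.7, -177.2, 63.7]
eef_rot: [-1.294, 1.068, -1.067]
ft_force: [-0.2, 0.3, -1.3]
opening: 19.6
```

```bash
python3 rel.py 460 -180 58.3 100.9
```

```text
tcp [ 459.7 -177.2   63.7] jaw -79.07 tool shift [ 2.8  5.4 -0.2] yaw 0.03 F [-0.2  0.3 -1.3] open 19.6 t 13.1833 q [ 0.45  0.4  -0.21  2.1   0.13  0.66 -1.22]
```

Call:
{"op": "apply_moves", "data": {
  "linear": [
    [0,0.001,0],
    [0,0.002,0],
    [0,0.003,0],
    [0,0.004,0],
    [0,0.004,0],
    [0,0.004,0]
  ],
  "yaw": [0,0,0,0,0,0]
}}

```text
clock: 13.68
tcp_pos: [459.8, -177.4, 60.1]
eef_rot: [-1.293, 1.068, -1.068]
ft_force: [0.7, -0.7, -1.6]
opening: 19.5
```

```bash
python3 rel.py 460 -180 58.3 100.9
```

```text
tcp [ 459.8 -177.4   60.1] jaw -79.08 tool shift [ 2.6  1.8 -0.3] yaw 0.02 F [ 0.7 -0.7 -1.6] open 19.5 t 13.6833 q [ 0.45  0.4  -0.2   2.1   0.13  0.65 -1.22]
```

Force is still just the pusher's weight; go down in small steps.

Call:
{"op": "apply_moves", "data": {
  "linear": [
    [0,0.0005,0],
    [0,0.001,0],
    [0,0.001,0],
    [0,0.001,0]
  ],
  "yaw": [0,0,0,0]
}}

```text
clock: 14.02
tcp_pos: [459.8, -177.3, 59.1]
eef_rot: [-1.293, 1.068, -1.068]
ft_force: [-0.7, -0.1, -1.7]
opening: 19.9
```

Call:
{"op": "apply_moves", "data": {
  "linear": [
    [0,0.0005,0],
    [0,0.001,0],
    [0,0.001,0],
    [0,0.001,0]
  ],
  "yaw": [0,0,0,0]
}}

```text
clock: 14.35
tcp_pos: [460.0, -177.3, 58.8]
eef_rot: [-1.293, 1.067, -1.068]
ft_force: [-1.2, 0.7, 6.0]
opening: 19.6
```

Call:
{"op": "apply_moves", "data": {
  "linear": [
    [0,-0.0005,0],
    [0,-0.0005,0],
    [0,-0.0005,0],
    [0,-0.0005,0],
    [0,-0.0005,0],
    [0,-0.0005,0],
    [0,-0.0005,0],
    [0,-0.0005,0]
  ],
  "yaw": [0,0,0,0,0,0,0,0],
  "grip": 0.62
}}

```text
clock: 15.02
tcp_pos: [459.8, -177.4, 58.5]
eef_rot: [-1.293, 1.068, -1.068]
ft_force: [-0.5, -0.5, 0.3]
opening: 53.3
```

Call:
{"op": "apply_moves", "data": {
  "linear": [
    [0,-0.01,0],
    [0,-0.03,0],
    [0,-0.055,0],
    [0,-0.085,0],
    [0,-0.115,0],
    [0,-0.14,0],
    [0,-0.15,0],
    [0,-0.15,0]
  ],
  "yaw": [0,0,0,0,0,0,0,0]
}}

```text
clock: 15.68
tcp_pos: [461.4, -177.8, 211.6]
eef_rot: [-1.291, 1.062, -1.072]
ft_force: [0.4, 0.2, -0.7]
opening: 54.2
```

```bash
python3 - <<'E'
from wr import *
shot('w11')
im=imaging.snapshot('scene')['frame'][:,:,::-1]
cv2.imwrite('pics/scene11.png',cv2.resize(im[130:320,110:450],None,fx=2.3,fy=2.3,interpolation=cv2.INTER_CUBIC))
E
```

```text
(no output)
```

View pics/scene11.png

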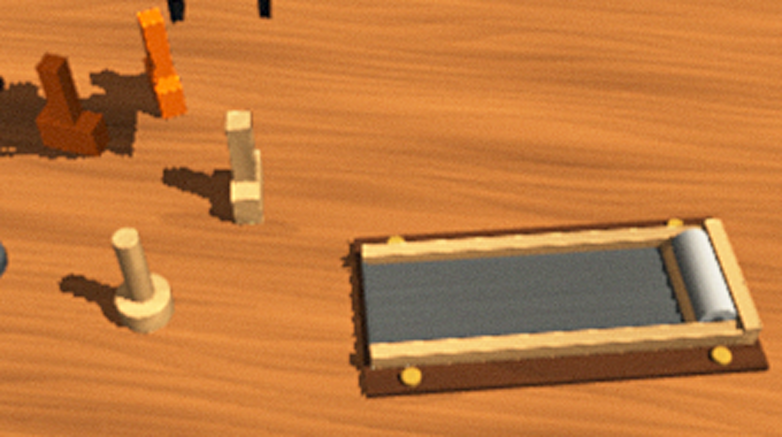

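View pics/w11.png

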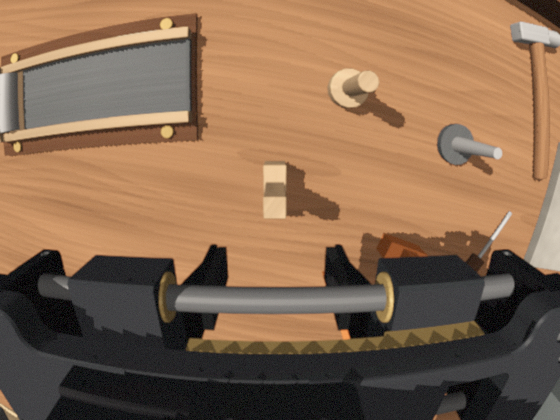

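The pusher stands upright at about (245, 165) in the scene crop and is clear of the tray. The roller lies in the nest at about (703, 275), and the gripper is well above everything, so I'm handing in.

```bash
python3 - <<'E'
from rig import env,job
print(job.finish_job()); print(env.sense()['clock'])
E
```

```text
the job is handed in; nothing more can be done
None
the job is handed in; nothing more can be done
```

I picked up the wooden pusher by its handle and rolled the roller along the lane at no more than about 60 mm/s of pusher speed until it dropped into the nest. I then stood the pusher on the bench at about (460, -177) mm and handed in at about 16 s of the 53 s limit; no verdict is reported.

- **Roller:** the last scene and wrist pictures show it lying in the nest by the end stop. The finger tips stayed about 34 mm above it while pushing.
- **Pusher:** it stands upright, roughly 100 mm from the nearest tray corner. I felt about 6 N when it touched the bench, and the wrist force was near zero after release.
- **Robot:** after release the gripper was raised to a TCP height of about 210 mm, touching nothing.
- **Disagreement:** the top and scene cameras differed by about 3 mm on the tray position. I allowed for this in the clearances and it had no visible effect.

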